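# Hang the wire basket in the water bath and load the flask

## Robot

A 6-joint arm with a two-finger parallel gripper is mounted at the origin on a cart in front of the work surface, level with it; the furniture and walls round the work are solid. World frame = base frame: x ahead of the robot, y to its left, z up, the work surface at z = 0. Lengths are in m, angles in rad, forces in N, time in s.
With the tool pointing down it reaches from about 0.375 to 0.825 m from the base axis. Payload 5.5 kg.
Tool frame: the origin (TCP) lies at the very end of the fingers, on their centre line; the grasp point (between the pads) lies 19 mm behind it; z points along the fingers, y is the line along which they close (so a half turn about z gives the same grasp; the last joint's range is limited). The gripper opens to 85 mm and grips with 20 to 120 N. Pads are 22 mm wide; open, the fingers measure 114 mm over their backs; the gripper's body (76 mm by 85 mm) begins 54 mm behind the grasp point. The pads swing forward as they close: fully open they stand 13 mm farther back than shut.
Start: joints at [1.263, 0.314, -0.047, 1.21, 0, 1.571], TCP at [0.182, 0.572, 0.231] pointing down, gripper open.
Joint ranges: [-2.67, 2.67], [-0.69, 1.73], [-1.03, 1.25], [-2.08, 2.16], [-1.42, 1.45], [-3.14, 3.14]. Speed limits (rad/s): [2.39, 2.39, 3.01, 3.14, 3.14, 3.14].

## Interface

Orientations are given as a unit quaternion [x, y, z, w].
In Python, from bench import r gives the robot as it stands.
- The arm moves only by the tool send_rows, never from a script. Its argument "commands" is a list of rows, each a list of 2 entries, a list of its own where there are three numbers: the shift along the tool's x, y, z in m, then the turn about the tool's z in degrees. A call has exactly 5 rows; each row shifts and turns the commanded pose from where the row before left it, along the tool's axes as they then stand; what a row does not reach is not made up. A row lasts 1/8 s, in which the tool goes at most 62.5 mm and 10.7 degrees, less where a joint would pass 70% of its speed; a pose out of reach is approached as far as the arm can. A call with a gripper value outside its range is refused whole. "gripper" is the opening in per cent of the stroke, from 0 (shut) to 100 (fully open), set as the call begins (left out, the last holds). The fingers move at their own pace and stop on an object; "squeeze" is the grip in N (left out, the last holds). Time passes only in rows, so rows that do not move let the fingers close, or fill a call up. It gives the time, the measured TCP pose, the force, the opening and the grip force at its end, in the units of the state.
- r.get_state(): the state, without advancing time (a new reading comes with each control period).
- r.grab_frame(name): name is "scene" or "top" or "wrist"; returns a dict with "pixels" (384x512x3 uint8, red, green, blue), "depth" (384x512 float32, m along the optical axis (not along the pixel's ray), 0 where there is no reading), "fov_y" (degrees; the focal length in pixels is half the picture's height over the tangent of half this angle, whatever the lens; pixels are square), "cx", "cy" (the principal point, pixels), "view" (4x4, takes a point from world to camera coordinates); the wrist camera has in their place "hand_eye" (4x4, takes a point from camera to tool coordinates, whose origin is the TCP and whose axes are the flange's). Camera axes: x right, y down, z forward; pixel columns grow to the right and rows downward; lengths in m; the calibration is good to about 2 mm. A picture is of the moment at which its call begins: read the wrist's pose just before it.
- r.sign_off(): hands the job in; it is judged then, once.
The state is a dict: "time_s": time; "q": joint angles; "joint_velocities": joint speeds; "effort": joint torques, N m; "tool_pos": TCP position; "ee_rot": TCP orientation; "ft_force": force on the tool from outside, world axes, zero at the start; "ft_torque": the same for the moment, N m; "opening": finger opening in m; "gripper_force": force on a finger pad.
Only numpy, scipy, OpenCV 4.12 (cv2) and the standard library are available. Lean on these libraries where they do the work, as an engineer would, in place of code of your own. Each camera call takes 0.05 s, during which the arm holds its last target. There are 200 camera calls.

## Task

Hook the wire basket's bent lip fully home over the front wall of the water bath so that it hangs upright inside the tank under the edge of the bridge plate; the basket is deeper than the gap in front of that plate, so tilt it in toe first and swing it upright. Then let go of it and stand the stoppered conical flask upright in the hanging basket. Be gentle with the tank, do not tip the flask over, and leave the other things on the bench where they are.

Things in the scene. Friction and masses are not known exactly. Their poses are not given: they have to be found in the camera images.
- bath: Water bath, fixed, empty: open translucent white plastic tank, 190 mm deep (x), 260 mm wide (y), 150 mm high, walls and floor 5 mm thick. Origin on the bench under the front wall, at the middle of its thickness and of its length; x points from the front wall to the back of the tank, y to its left, z up. Reagent shelves overhang the bench behind it (from world x = 0.8 m).
- bath_rim (a point): Point on top of the bath's front wall, at the middle of its thickness and length: bath frame (0, 0, 150) mm, same axes. The wall is 5 mm thick (x = -2.5 to 2.5 mm).
- bridge_edge (a point): Middle of the lower front edge of the bath's 5 mm steel bridge plate, bath frame (97.5, 0, 150) mm, same axes. The plate lies on the rim, full width, from here back; the gap to the front wall's inner face is 95 mm. On the plate a white control head, 28 mm behind this edge, y = -15 to 105 mm, 105 mm high; under it, 46 mm behind this edge, a pump housing down to 45 mm above the bench.
- basket: Hook-on steel wire basket with a black grip, loose, 0.18 to 0.29 kg, standing on the bench. Origin on its underside, straight below the middle of its lip slot; x points from the lip to the toe, y to its left, z up. Tub: x = 4 to 116 mm, y = -50 to 50 mm, z = 0 to 54 mm, walls and floor 3 mm, open on top. It passes the bath's gap only tilted toe down by more than 40 degrees (48 is comfortable).
- basket_lip (a point): Middle of the roof of the lip slot, basket frame (0, 0, 100) mm, same axes; rests on the rim's top when fully home. The slot is 8 mm wide (x = -4 to 4 mm), 84 mm long in y, open downward; its outer leaf (x = -6.5 to -4 mm) reaches 15 mm down, its inner side (x = 4 to 6.5 mm) goes on as two straps down to the tub. Roof 2.5 mm thick.
- basket_grip (a point): Centre of the basket's black grip, basket frame (-26.3, 0, 141.5) mm, axes of the basket. The grip is a rounded bar 18 mm wide in y, 20 mm thick and 58 mm long; its length leans 34 degrees from vertical, its top towards -x (away from the tub). Pinch it across y.
- flask: Stoppered conical flask, loose, 0.11 to 0.20 kg, 75 mm wide at the foot, 114 mm high; origin at the centre of its underside, z up.
- flask_mid (a point): Centre of the flask, 57 mm above its underside. Its neck, to be pinched, is 27 mm wide from 40 to 57 mm above this point.
- beaker: Bystander: small glass beaker, 60 mm wide, 70 mm high, in front of the bath; origin at the centre of its underside.
- dish: Bystander: petri dish, 73 mm wide, 15 mm high, in front of the bath; origin at the centre of its underside.
- vial_a: Bystander: vial, 25 mm wide, 60 mm high, in front of the bath; origin at the centre of its underside.
- vial_b: Bystander: vial, 25 mm wide, 60 mm high, in front of the bath on the left; origin at the centre of its underside.
- bulb: Bystander: dark pipette bulb lying to the right of the bath, 47 x 74 x 47 mm; origin at the centre of its underside.
There are look-alikes about, which are no part of the job. Leave any orange look-alike of the flask alone.

How it is judged:
On the way:
1. the basket hangs inside the tank from the front wall, lip fully home, and has been let go of (z of basket_lip in the frame of bath_rim between -0.004 and 0.005 m and x of basket_lip in the frame of bath_rim between -0.006 and 0.006 m and y of basket_lip in the frame of bath_rim between -0.08 and 0.08 m and angle between basket_lip's own z axis and vertical below 0.09 rad and angle between the x axis of basket_lip and the x axis of bath_rim, either way round below 0.09 rad and x of basket_grip in the frame of bath_rim below -0.01 m and contact force between the fingers and basket below 0.05 N), for 0.3 s.
At the end, for the whole second after the job is handed in: The basket hangs inside the tank with its lip home on the front wall (lip roof within 5 mm of the rim's top, slot over the wall, upright and square within 5 degrees), and the flask stands upright within 5 degrees on the basket's floor (z of basket_lip in the frame of bath_rim between -0.004 and 0.005 m and x of basket_lip in the frame of bath_rim between -0.006 and 0.006 m and y of basket_lip in the frame of bath_rim between -0.08 and 0.08 m and angle between each of basket_lip, flask_mid's own z axis and vertical below 0.09 rad and angle between the x axis of basket_lip and the x axis of bath_rim, either way round below 0.09 rad and x of basket_grip in the frame of bath_rim below -0.01 m and x of flask_mid in the frame of basket_lip between 0.035 and 0.085 m and y of flask_mid in the frame of basket_lip between -0.016 and 0.016 m and z of flask_mid in the frame of basket_lip between -0.046 and -0.033 m); the robot touches nothing.
It fails at once if a bystander on the bench (beaker, petri dish, vials, pipette bulb) is moved by more than 30 mm (distance of any of beaker, vial_a, vial_b, dish, bulb from where it was at the start of the episode above 0.03 m).
It fails at once if the flask is tipped over (more than 40 degrees from upright) (angle between flask_mid's own z axis and vertical above 0.7 rad).
It fails at once if the basket is forced or banged against the tank (more than 70 N) (contact force between basket and bath above 70 N).
It also fails if it takes over 61 s, if anything falls off the work surface, if the arm or the gripper's body presses on something with over 40 N, if the wrist force passes 120 N, or if a joint passes its speed limit or range.

## Working session

There is one attempt and no reset: what is moved stays moved. The work goes in short steps, Python scripts to look and compute and a tool call to move; the robot and the scene stay as the last step left them, time stands still between calls to the robot, and variables do not carry over. Pictures are saved under pics/ and viewed, at most 10 in all, crops included, and the job is handed in when it is done.

Besides the shell and the picture viewer there is one more tool, called after ">>>" by a JSON object that holds its "method" and its "body". send_rows: Moves the arm, as the interface text tells. Its arguments: {"type":"object","properties":{"commands":{"type":"array","items":{"type":"array"}},"gripper":{"type":"number"},"squeeze":{"type":"number"}},"required":["commands"]}

```bash
mkdir -p pics; cat > h.py <<'E'
from bench import r
import numpy as np, cv2
from scipy.spatial.transform import Rotation as R
def grab(n):
    s=r.get_state(); f=r.grab_frame(n)
    if n=="wrist":
        T=np.eye(4);T[:3,:3]=R.from_quat(s["ee_rot"]).as_matrix();T[:3,3]=s["tool_pos"]
        f["c2w"]=T@np.array(f["hand_eye"])
    else: f["c2w"]=np.linalg.inv(np.array(f["view"]))
    f["f"]=192/np.tan(np.radians(f["fov_y"])/2)
    return f
def cloud(f):
    v,u=np.mgrid[:384,:512]; d=f["depth"]
    P=np.stack([(u-f["cx"])/f["f"]*d,(v-f["cy"])/f["f"]*d,d],-1)
    W=P@f["c2w"][:3,:3].T+f["c2w"][:3,3]; W[d==0]=np.nan
    return W
def ray(f,u,v,z):
    d=f["c2w"][:3,:3]@np.array([(u-f["cx"])/f["f"],(v-f["cy"])/f["f"],1]); o=f["c2w"][:3,3]
    return o+d*(z-o[2])/d[2]
def save(f,n): cv2.imwrite(f"pics/{n}.png",f["pixels"][:,:,::-1])
E
python3 - <<'E'
from h import *
s=r.get_state();print(s)
for n in("scene","top"):
    f=grab(n);save(f,n);print(n,f["fov_y"],f["cx"],f["cy"],f["c2w"].round(3).tolist());np.savez(n+".npz",W=cloud(f),p=f["pixels"])
a=cv2.imread("pics/scene.png");b=cv2.imread("pics/top.png")
E
```

```text
{'time_s': 0.0, 'q': array([ 1.26299605e+00,  3.14222147e-01, -4.80619366e-02,  1.21021654e+00,
       -5.04650945e-06,  1.57079189e+00]), 'joint_velocities': array([ 0.00014417, -0.00060423, -0.0009249 ,  0.0010119 , -0.0020163 ,
        0.0008056 ]), 'effort': array([ 7.15248370e-05, -5.39591467e+01,  3.39750731e+01,  1.93464628e-02,
        5.84620284e-05,  1.21877991e-05]), 'tool_pos': array([0.18160442, 0.57125042, 0.23044442]), 'ee_rot': array([ 1.53291084e-01,  9.88180711e-01, -8.42461862e-04, -1.28136905e-04]), 'ft_force': array([-0.12374665,  0.0935802 ,  0.63146879]), 'ft_torque': array([-0.00862833, -0.03774353,  0.00352472]), 'gripper_force': 0.0, 'opening': 0.08545152726817018}
scene 54.540356813316556 254.62546893569092 189.80885021126235 [[-0.45, -0.381, 0.808, -0.242], [-0.893, 0.208, -0.399, 0.376], [-0.016, -0.901, -0.434, 0.523], [0.0, 0.0, 0.0, 1.0]]
top 52.53517949965209 253.55903946705786 198.7782576364908 [[0.013, -0.985, 0.169, 0.331], [-1.0, -0.012, 0.006, -0.02], [-0.003, -0.17, -0.986, 1.133], [0.0, 0.0, 0.0, 1.0]]
```

View pics/scene.png

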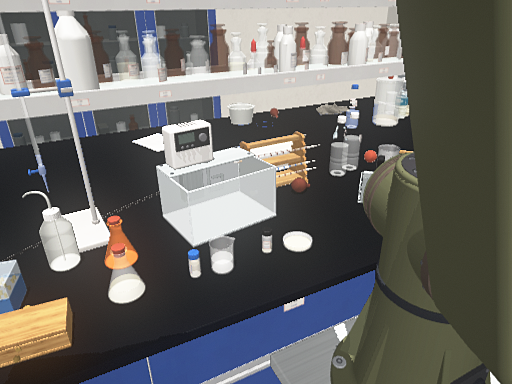

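View pics/top.png

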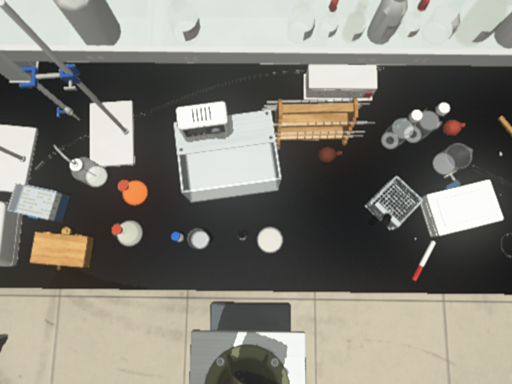

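```bash
python3 - <<'E'
from h import *
p=cv2.imread("pics/top.png")
a=cv2.resize(p[95:215,165:295],None,fx=4,fy=4,interpolation=cv2.INTER_CUBIC)
b=cv2.resize(p[165:245,355:425],None,fx=4,fy=4,interpolation=cv2.INTER_CUBIC)
o=np.zeros((480,800,3),np.uint8);o[:480,:520]=a;o[:320,520:800]=b
cv2.imwrite("pics/crop.png",o)
W=np.load("top.npz")["W"]
for n,(u,v) in dict(dish=(270,239),beaker=(198,239),viala=(242,236),flask=(118,231),orange=(124,186)).items(): print(n,W[v,u].round(3))
# basket heights
Z=W[165:245:3,355:425:3,2]*1000
print(np.nan_to_num(Z).astype(int))
E
```

```text
dish [ 0.406 -0.062  0.023]
beaker [0.403 0.141 0.031]
viala [0.411 0.016 0.06 ]
flask [0.416 0.34  0.114]
orange [0.536 0.332 0.115]
[[ -3   1   1   2   4   2   3   3   0   0   0   0  -1   2  -3   2   2   2
    0  -1   3   0   0   0]
 [  0  -1  -1   2  -1   1   3   1   4   0   0  -3   1   1   1  -3   0   0
    0   1   0   0   2   0]
 [  0   0  -3   2   0  -3   1   1   0  -1   3  -4   0   1   0   0   0   0
    0   2   2   1   1   1]
 [ -2   0   1   0  -1  -2  -2   0   1   0   0   1   3   0  -1  -1   1  -3
   -1   4   1   0   1   0]
 [  2  -3  -2   2  -1   2   0   0   3   0   0   2   0  36  54   0   2   3
    0   1   1   2   0  -1]
 [  1   1  -2   1   3   3  -1  -3   0  -3   1   1  35  20  36  49   0  -1
    0  -3  -3   0   3   5]
 [  1  -2   0   0  -5   0   4  -1   0   1  -3  35   3   6  19   0  51  -1
   -1   1   1   0  -1  -1]
 [  1  -3   0  -1  -1   2   1   5  -3  -1  40   4   1   1   4  23  -3   0
    2   0   4  -3   4   1]
 [  4   0   1  -1   3   0   2   0   0  38   3   4   0   2  -1   2   4  32
   -2   0   3   0   1   2]
 [  1   0   0  -1   1   2  -1   2  37   5   1   0   0   4
[... 1061 characters left out ...]
-2   3   2   2   1   0   0  -1   0 164  20  39  93 101   0  -3   4
   -1  -2   0   1   0   1]
 [ -1   0  -1   0   5   0  -6   0   0   0   0   1   3  37   0  -3   0  -2
    0  -2  -1  -5   4   0]
 [ -3   0   5   0   0   4   0   3  -1   1   2   2   1  -2   1   3   3   3
   -1   0  -4  -1   0   0]
 [ -2  -3   0  -2  -1   0   2  -1   3   1  -1   5   0   0   0   4   2   2
    2  -1   0   4  -1   2]
 [  2   1  -4  -1   0  -3  -1   0  -1   0   0  -1   3   1  -1   0   0   3
   -2   3   1  -3   0   1]
 [  1   3   2   0  -1   5   0   0   3   1   5   0   0   1   0   0   0  -1
   -1  -2   0  -1   0   1]
 [  2  -3   1   1   2   1  -3   1   0   2   1   1   0   0   0   1   0   0
    5  -1  -1  -2   0   4]]
```

View pics/crop.png

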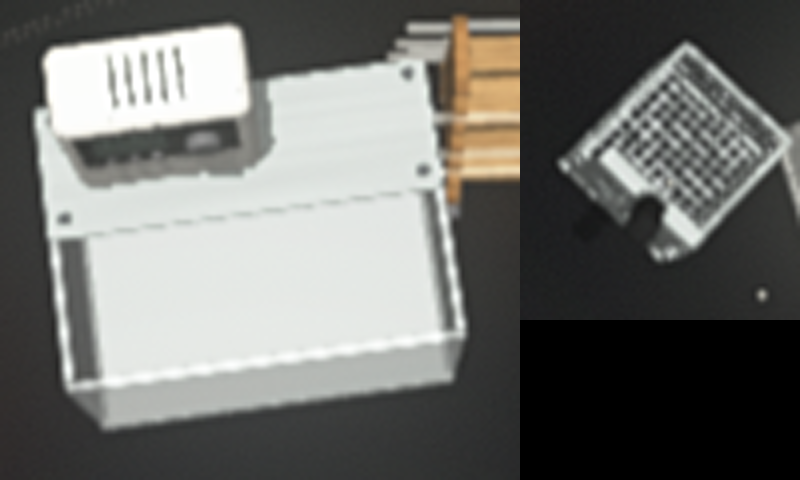

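```bash
python3 - <<'E'
from h import *
W=np.load("top.npz")["W"];p=np.load("top.npz")["p"].astype(int)
def reg(u0,u1,v0,v1,z0,z1):
    w=W[v0:v1,u0:u1].reshape(-1,3); return w[(w[:,2]>z0)&(w[:,2]<z1)]
def rect(n,w):
    c,s,a=cv2.minAreaRect((w[:,:2]*1000).astype(np.float32)); print(n,len(w),np.round(c,1),np.round(s,1),round(a,1),"med",np.median(w,0).round(4))
rect("lip",reg(355,412,165,245,.098,.108))
g=reg(375,402,205,235,.12,.18);rect("grip",g)
rect("tubrim",reg(355,432,165,245,.046,.058))
rect("tub all",reg(355,430,165,245,.015,.058))
# bath rim
w=reg(170,290,180,205,.142,.156);rect("rimfront",w)
vx,vy,x0,y0=cv2.fitLine((w[:,:2]).astype(np.float32),cv2.DIST_HUBER,0,.01,.01).ravel();print("line",vx,vy,x0,y0,np.degrees(np.arctan2(vx,vy)),w[:,1].min(),w[:,1].max())
w=reg(165,290,100,165,.147,.163);rect("plate",w)
class F(dict):pass
f=grab("top")
for n,q in dict(frontL=(68,387),frontR=(463,335)).items(): print(n,ray(f,165+q[0]/4,95+q[1]/4,.15))
for n,q in dict(plL=(50,238),plR=(443,187)).items(): print(n,ray(f,165+q[0]/4,95+q[1]/4,.155))
for n,q in dict(botL=(104,430),botR=(452,380)).items(): print(n,ray(f,165+q[0]/4,95+q[1]/4,.0))
rect("head",reg(165,240,90,145,.24,.28))
rect("flasktop",reg(100,145,215,250,.1,.12));rect("flaskall",reg(100,150,215,250,.01,.12))
# flask body base by scene cloud
S=np.load("scene.npz")["W"];s=S[235:310,100:150].reshape(-1,3);s=s[(s[:,2]>.01)&(s[:,2]<.13)];s=s[s[:,0]<.48];rect("flask scene",s)
t=s[s[:,2]>.095];rect("flask scene top",t)
rect("orangetop",reg(110,155,170,205,.1,.125))
E
```

```text
lip 130 [ 471.7 -372.4] [83.2 14.5] 45.4 med [ 0.4767 -0.3688  0.1026]
grip 104 [ 453.6 -352.7] [16.6 45.3] 45.8 med [ 0.4508 -0.348   0.1611]
tubrim 193 [ 506.7 -439.8] [147.9 137.5] 45.9 med [ 0.5191 -0.4448  0.0535]
tub all 530 [ 496. -446.] [172.6 131.2] 45.8 med [ 0.5125 -0.4515  0.0382]
rimfront 242 [533.   55.7] [ 32.5 240.9] 0.8 med [0.5336 0.0738 0.149 ]
line 0.13756934 -0.99049217 0.53214437 0.073299065 172.09279 -0.06455339841086925 0.17627799381858142
plate 2433 [678.   45.5] [174.7 304.9] 0.8 med [0.6685 0.0185 0.155 ]
frontL [0.51579422 0.16963229 0.15      ]
frontR [ 0.55308856 -0.08428427  0.15      ]
plL [0.61333696 0.18472602 0.155     ]
plR [ 0.65086554 -0.07079103  0.155     ]
botL [0.5120925  0.17061773 0.        ]
botR [ 0.55278237 -0.08594966  0.        ]
head 1272 [678.5 111.1] [ 64.1 120.2] 8.0 med [0.6773 0.1098 0.2593]
flasktop 115 [421.3 343.4] [28.6 32.3] 83.5 med [0.421  0.3426 0.1127]
flaskall 562 [418.8 340.8] [62.2 72.8] 73.8 med [0.4175 0.3334 0.0476]
flask scene 1365 [408.4 349. ] [71.9 50.2] 85.6 med [0.405  0.3494 0.047 ]
flask scene top 212 [419.4 348.5] [29.9 28.6] 81.2 med [0.4136 0.3488 0.1086]
orangetop 113 [539.5 336.7] [28.2 31.4] 77.9 med [0.5389 0.3354 0.1126]
```

```bash
cat >> h.py <<'E'
def rows(pts, cmd=None):
    """pts: list of (x,y,z,yaw_of_tool_y deg) world; prints rounded rows from present (or given) pose; returns end pose"""
    s=r.get_state(); M=R.from_quat(s["ee_rot"]).as_matrix()
    yaw=np.degrees(np.arctan2(M[1,1],M[0,1])); p=np.array(s["tool_pos"])
    if cmd is not None: p=np.array(cmd[:3]);yaw=cmd[3]
    out=[]
    for q in pts:
        a=np.radians(yaw); ty=np.array([np.cos(a),np.sin(a),0]); tz=np.array([0,0,-1]); tx=np.cross(ty,tz)
        B=np.stack([tx,ty,tz],1)
        d=np.round(B.T@(np.array(q[:3])-p),3); t=round(-(q[3]-yaw),1)
        p=p+B@d; yaw-=t; out.append([d.tolist(),t])
    for i in range(0,len(out),5): print(str(out[i:i+5]).replace(" ",""))
    print("end",p.round(4),round(yaw,2)); return [*p,yaw]
def lin(a,b,n): return [tuple(np.array(a)+(np.array(b)-np.array(a))*(i+1)/n) for i in range(n)]
E
python3 - <<'E'
from h import *
P=[]
for i in range(1,21):
    t=i/20; rr=.602+(.575-.602)*t-.11*np.sin(np.pi*t); ph=np.radians(72.4+(-37.95-72.4)*t)
    P.append((rr*np.cos(ph),rr*np.sin(ph),.231+.004*t,72.4-27*t))
rows(P)
E
```

```text
[[[-0.056,-0.019,-0.001],np.float64(1.3)],[[-0.052,-0.024,0.0],np.float64(1.4)],[[-0.05,-0.028,0.0],np.float64(1.3)],[[-0.046,-0.029,-0.0],np.float64(1.4)],[[-0.042,-0.03,-0.0],np.float64(1.3)]]
[[[-0.041,-0.031,-0.001],np.float64(1.4)],[[-0.037,-0.032,0.0],np.float64(1.3)],[[-0.036,-0.032,0.0],np.float64(1.4)],[[-0.035,-0.032,-0.0],np.float64(1.3)],[[-0.033,-0.031,-0.0],np.float64(1.4)]]
[[[-0.033,-0.033,-0.001],np.float64(1.3)],[[-0.033,-0.033,0.0],np.float64(1.4)],[[-0.032,-0.033,0.0],np.float64(1.3)],[[-0.032,-0.036,-0.0],np.float64(1.4)],[[-0.032,-0.037,-0.0],np.float64(1.3)]]
[[[-0.031,-0.04,-0.001],np.float64(1.4)],[[-0.03,-0.042,0.0],np.float64(1.3)],[[-0.029,-0.046,0.0],np.float64(1.4)],[[-0.026,-0.048,-0.0],np.float64(1.3)],[[-0.024,-0.052,-0.0],np.float64(1.4)]]
end [ 0.4537 -0.3539  0.2347] 45.36
```

>>> {"method": "send_rows", "body": {"commands": [[[-0.056,-0.019,-0.001],1.3],[[-0.052,-0.024,0],1.4],[[-0.05,-0.028,0],1.3],[[-0.046,-0.029,0],1.4],[[-0.042,-0.03,0],1.3]]}}

```text
time_s: 0.78
tool_pos: [0.3678, 0.3639, 0.232]
ee_rot: [0.211, 0.977, -0.0, 0.0]
ft_force: [0.6, -0.8, -0.5]
opening: 0.0854
gripper_force: 0.0
```

>>> {"method": "send_rows", "body": {"commands": [[[-0.041,-0.031,-0.001],1.4],[[-0.037,-0.032,0],1.3],[[-0.036,-0.032,0],1.4],[[-0.035,-0.032,0],1.3],[[-0.033,-0.031,0],1.4]]}}

```text
time_s: 1.4
tool_pos: [0.4575, 0.141, 0.2332]
ee_rot: [0.269, 0.963, -0.0, -0.0]
ft_force: [0.7, 1.0, -0.2]
opening: 0.0855
gripper_force: 0.0
```

>>> {"method": "send_rows", "body": {"commands": [[[-0.033,-0.033,-0.001],1.3],[[-0.033,-0.033,0],1.4],[[-0.032,-0.033,0],1.3],[[-0.032,-0.036,0],1.4],[[-0.032,-0.037,0],1.3]]}}

```text
time_s: 2.02
tool_pos: [0.4959, -0.0917, 0.2341]
ee_rot: [0.325, 0.946, 0.0, -0.0]
ft_force: [-0.3, 0.4, -0.0]
opening: 0.0855
gripper_force: 0.0
```

>>> {"method": "send_rows", "body": {"commands": [[[-0.031,-0.04,-0.001],1.4],[[-0.03,-0.042,0],1.3],[[-0.029,-0.046,0],1.4],[[-0.026,-0.048,0],1.3],[[-0.024,-0.052,0],1.4]]}}

```text
time_s: 2.65
tool_pos: [0.4533, -0.3551, 0.235]
ee_rot: [0.38, 0.925, 0.0, -0.0]
ft_force: [1.1, -0.7, 0.5]
opening: 0.0852
gripper_force: 0.0
```

```bash
python3 - <<'E'
from h import *
s=r.get_state();print(s["q"].round(3),s["tool_pos"].round(4),s["ft_force"].round(2),s["time_s"])
f=grab("wrist");save(f,"w1");W=cloud(f);np.save("w1",W)
w=W.reshape(-1,3);w=w[np.linalg.norm(w[:,:2]-[.47,-.37],axis=1)<.08]
for a,b in((.098,.108),(.12,.18)):
    k=w[(w[:,2]>a)&(w[:,2]<b)]
    if len(k)>5:print(len(k),[np.round(x,1) for x in cv2.minAreaRect((k[:,:2]*1000).astype(np.float32))])
E
```

```text
[-0.665  0.267 -0.101  1.203  0.     0.115] [ 0.4533 -0.3551  0.235 ] [ 1.06 -0.73  0.46] 2.65
1115 [array([ 471.5, -370.1]), array([83.5, 13.3]), np.float64(45.1)]
1042 [array([ 453.2, -351.7]), array([17.9, 44. ]), np.float64(45.5)]
```

View pics/w1.png

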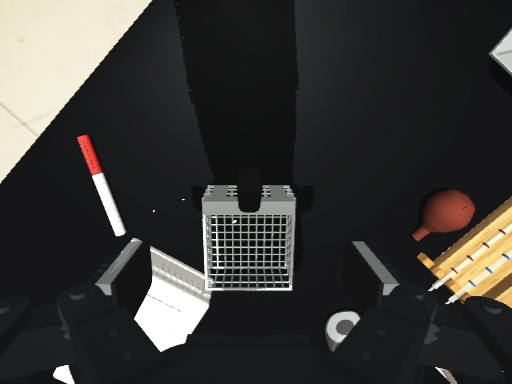

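```bash
python3 - <<'E'
from h import *
s=r.get_state();p=s["tool_pos"];rows(lin((*p,45.3),(.453,-.352,.1225,45.3),4))
E
```

```text
[[[0.001,0.002,0.028],np.float64(-0.3)],[[0.001,0.002,0.028],np.float64(-0.0)],[[0.002,0.002,0.028],np.float64(-0.0)],[[0.001,0.002,0.028],np.float64(-0.0)]]
end [ 0.4528 -0.3521  0.1228] 45.29
```

```bash
python3 - <<'E'
from h import *
s=r.get_state();print(s["tool_pos"],s["time_s"],s["joint_velocities"].round(3))
E
```

```text
[ 0.45069049 -0.3612985   0.23476371] 2.7 [ 0.07  -0.027 -0.045  0.007  0.035  0.107]
```

>>> {"method": "send_rows", "body": {"commands": [[[0.001,0,0.03],0],[[0,0,0.03],0],[[0,0,0.03],0],[[0,0,0.022],0],[[0,0,0],0]]}}

```text
time_s: 3.32
tool_pos: [0.4517, -0.3515, 0.1214]
ee_rot: [0.38, 0.925, 0.001, -0.002]
ft_force: [-0.0, -0.0, 0.5]
opening: 0.0854
gripper_force: 0.0
```

>>> {"method": "send_rows", "body": {"commands": [[[0,0,0],0],[[0,0,0],0],[[0,0,0],0],[[0,0,0],0],[[0,0,0],0]], "gripper": 0, "squeeze": 25}}

```text
time_s: 3.95
tool_pos: [0.4535, -0.3529, 0.1239]
ee_rot: [0.38, 0.925, 0.0, 0.001]
ft_force: [-0.5, 1.1, 4.3]
opening: 0.0182
gripper_force: 28.5
```

>>> {"method": "send_rows", "body": {"commands": [[[-0.016,0,-0.013],0],[[-0.017,0,-0.012],0],[[-0.018,0,-0.01],0],[[-0.019,0,-0.009],0],[[-0.02,0,-0.006],0]]}}

```text
time_s: 4.58
tool_pos: [0.5172, -0.4139, 0.174]
ee_rot: [0.379, 0.925, 0.002, -0.001]
ft_force: [-1.2, 6.3, 5.8]
opening: 0.0178
gripper_force: 28.2
```

>>> {"method": "send_rows", "body": {"commands": [[[-0.021,0,-0.004],0],[[-0.021,0,-0.002],0],[[-0.021,0,0],0],[[-0.02,0,0.002],0],[[0,0,0],0]]}}

```text
time_s: 5.2
tool_pos: [0.5763, -0.4738, 0.1755]
ee_rot: [0.38, 0.925, 0.001, -0.001]
ft_force: [0.3, 2.1, -2.4]
opening: 0.0174
gripper_force: 27.5
```

```bash
python3 - <<'E'
from h import *
f=grab("top");a=f["pixels"][150:250,340:440,::-1];g=grab("scene")
b=cv2.resize(a,(400,400),interpolation=cv2.INTER_CUBIC)
w=grab("wrist")["pixels"][:,:,::-1]
cv2.imwrite("pics/t1.png",np.hstack([b,cv2.resize(w,(400,300))if 0 else cv2.copyMakeBorder(cv2.resize(w,(400,300)),0,100,0,0,cv2.BORDER_CONSTANT)]))
E
```

```text
(no output)
```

View pics/t1.png

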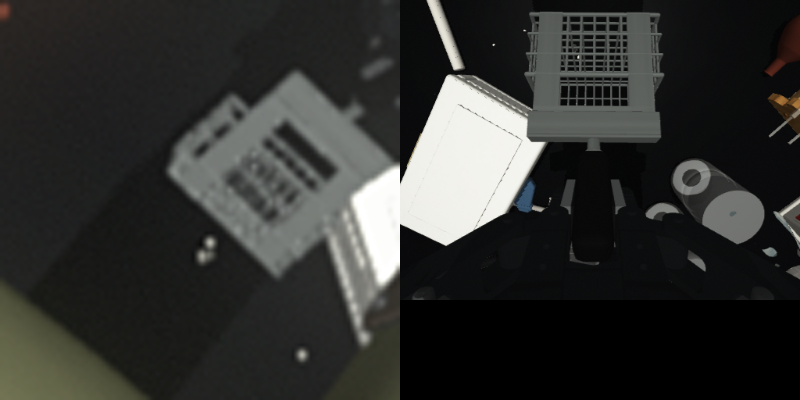

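>>> {"method": "send_rows", "body": {"commands": [[[0,0,0],0],[[0,0,0],0],[[0,0,-0.03],0],[[0,0,-0.04],0],[[0,0,-0.03],0]], "squeeze": 120}}

```text
time_s: 5.98
tool_pos: [0.5765, -0.4752, 0.2801]
ee_rot: [0.38, 0.925, -0.001, 0.002]
ft_force: [0.5, -0.6, -2.3]
opening: 0.0163
gripper_force: 117.4
```

```bash
cat >> h.py <<'E'
def basket(near=.25):
    """points of the basket in tool-plane coords: a along basket x (=-tool x), l along tool y, z world, relative to TCP"""
    s=r.get_state(); f=grab("wrist"); W=cloud(f); M=R.from_quat(s["ee_rot"]).as_matrix()
    T=(W-s["tool_pos"])@M; return f,np.stack([-T[...,0],T[...,1],W[...,2]-s["tool_pos"][2]],-1),s
E
python3 - <<'E'
from h import *
f,B,s=basket();save(f,"w2");np.save("w2",B);print(s["tool_pos"],s["opening"],s["ft_force"])
# central strip |l|<0.04 excluding |l|<.012: median z per a bin
for l0,l1 in((-.04,-.02),(.02,.04)):
    m=(B[...,1]>l0)&(B[...,1]<l1)&(B[...,2]>-.2)&(abs(B[...,0])<.2); q=B[m]
    i=np.argsort(q[:,0]);q=q[i][::max(1,len(q)//40)];print((q[:,[0,2]]*1000).astype(int).tolist())
E
```

```text
[ 0.57651402 -0.47524095  0.28006977] 0.016316468659775686 [ 0.45829063 -0.63395333 -2.25289226]
[[-117, -70], [-111, -65], [-106, -62], [-100, -57], [-95, -55], [-90, -53], [-85, -50], [-80, -130], [-76, -45], [-71, -42], [-66, -154], [-62, -38], [-58, -35], [-53, -32], [-49, -29], [-47, -17], [-44, -16], [-41, -12], [-37, -11], [-34, -10], [-28, -18], [-12, 65], [-12, 48], [-12, 52], [-11, 67], [-11, 45], [-10, 71], [-9, 68], [-8, 54], [-7, 49], [-6, 54], [-5, 56], [-3, 55], [-1, 55], [1, 70], [3, 56], [6, 65], [7, 71], [7, 58], [8, 63]]
[[-117, -70], [-111, -74], [-106, -84], [-101, -59], [-96, -102], [-91, -53], [-86, -51], [-82, -50], [-77, -48], [-72, -44], [-69, -40], [-64, -38], [-60, -163], [-55, -33], [-50, -31], [-47, -17], [-45, -15], [-42, -13], [-39, -11], [-36, -10], [-32, -11], [-17, 77], [-12, 56], [-12, 52], [-12, 52], [-11, 56], [-11, 88], [-10, 84], [-10, 64], [-8, 52], [-7, 62], [-7, 50], [-5, 53], [-3, 71], [0, 56], [2, 71], [4, 55], [6, 66], [7, 60], [8, 61], [10, 63]]
```

```bash
cat >> h.py <<'E'
O=np.array([.534,.0427]);ex=np.array([.990,.141]);ey=np.array([-.141,.990])
def bw(x,y,z,yaw=98.1): q=O+x*ex+y*ey; return (*q,z,yaw)
E
python3 - <<'E'
from h import *
print(r.get_state()["tool_pos"],r.get_state()["ft_force"])
c=(.5761,-.4748,.2767,45.36)
t=bw(.066,-.067,.335); m=(.5765,-.43,.335,50)
e=rows(lin(c,m,2)+lin(m,t,8),c);print(e)
E
```

```text
[ 0.57739117 -0.47590476  0.28460085] [-0.28933238  0.27964072  2.37121367]
[[[0.016,0.016,-0.029],np.float64(-2.3)],[[0.015,0.017,-0.029],np.float64(-2.3)],[[0.03,0.042,-0.0],np.float64(-6.1)],[[0.026,0.045,-0.0],np.float64(-6.0)],[[0.02,0.048,-0.0],np.float64(-6.0)]]
[[[0.016,0.05,-0.0],np.float64(-6.0)],[[0.01,0.051,-0.0],np.float64(-6.0)],[[0.005,0.052,-0.0],np.float64(-6.0)],[[-0.0,0.052,-0.0],np.float64(-6.0)],[[-0.006,0.052,-0.0],np.float64(-6.0)]]
end [ 0.6087 -0.0141  0.3347] 98.06
[np.float64(0.6087302381368463), np.float64(-0.014140251067208495), np.float64(0.33470000000000005), np.float64(98.06)]
```

>>> {"method": "send_rows", "body": {"commands": [[[0.016,0.016,-0.029],-2.3],[[0.015,0.017,-0.029],-2.3],[[0.03,0.042,0],-6.1],[[0.026,0.045,0],-6],[[0.02,0.048,0],-6]]}}

```text
time_s: 6.65
tool_pos: [0.5888, -0.2729, 0.3352]
ee_rot: [0.189, 0.982, -0.0, 0.001]
ft_force: [0.5, 0.2, -2.4]
opening: 0.0166
gripper_force: 117.5
```

>>> {"method": "send_rows", "body": {"commands": [[[0.016,0.05,0],-6],[[0.01,0.051,0],-6],[[0.005,0.052,0],-6],[[0,0.052,0],-6],[[-0.006,0.052,0],-6]]}}

```text
time_s: 7.28
tool_pos: [0.6089, -0.0124, 0.3352]
ee_rot: [-0.072, 0.997, -0.0, 0.001]
ft_force: [1.3, -0.8, -1.4]
opening: 0.0166
gripper_force: 117.5
```

>>> {"method": "send_rows", "body": {"commands": [[[0,0,0],0],[[0,0,0],0],[[0,0,0],0],[[0,0,0],0],[[0,0,0],0]]}}

```text
time_s: 7.9
tool_pos: [0.6088, -0.0145, 0.3353]
ee_rot: [-0.07, 0.998, -0.0, 0.0]
ft_force: [0.2, 0.2, -2.1]
opening: 0.0168
gripper_force: 117.7
```

```bash
python3 - <<'E'
from h import *
f,B,s=basket();save(f,"w3");print(s["tool_pos"],s["ee_rot"].round(3),s["opening"])
W=cloud(f)
m=(abs(B[...,1])>.02)&(abs(B[...,1])<.04)&(B[...,2]>-.08)&(B[...,0]<-.052)&(B[...,0]>-.1); q=B[m].astype(np.float32)
v=cv2.fitLine(q[:,[0,2]],cv2.DIST_HUBER,0,.01,.01).ravel();print("theta",np.degrees(np.arctan2(abs(v[0]),abs(v[1]))),v*[1,1,1000,1000],len(q))
m=(abs(B[...,1])<.1)&(B[...,2]>-.08)&(B[...,0]<-.02);q=B[m];print(np.percentile(q[:,0],[.5,1,50]),q[np.argsort(q[:,0])[:300:50]].round(3).tolist(), np.percentile(q[(q[:,0]<-.06)][:,1],[0.5,99.5]))
T=((W[...,:2]-O)@np.stack([ex,ey],1)); z=W[...,2]
k=(abs(z-.15)<.006)&(abs(T[...,0])<.012)&(abs(T[...,1])<.13);q=W[k][:,:2].astype(np.float32);print("rim",len(q),np.median(T[k],0),T[k][:,1].min(),T[k][:,1].max())
v=cv2.fitLine(q,cv2.DIST_HUBER,0,.01,.01).ravel();print(np.degrees(np.arctan2(-v[0]*np.sign(v[1]),abs(v[1]))),v)
E
```

```text
[ 0.60883999 -0.01449644  0.33525994] [-0.07   0.998 -0.     0.   ] 0.016764257210544194
theta 60.375782 [  0.86928606   0.49430934 -75.56891441 -45.07862031] 5404
[-0.11618538 -0.11570266 -0.06070922] [[-0.117, -0.04, -0.07], [-0.116, -0.044, -0.069], [-0.116, -0.034, -0.068], [-0.116, 0.008, -0.068], [-0.116, 0.036, -0.069], [-0.116, 0.029, -0.068]] [-0.04816541  0.05030814]
rim 778 [0.00301166 0.06404772] -0.10790805323137487 0.12984725636530708
8.033325 [ 0.13974904 -0.9901869   0.5339896   0.06455509]
```

View pics/w3.png

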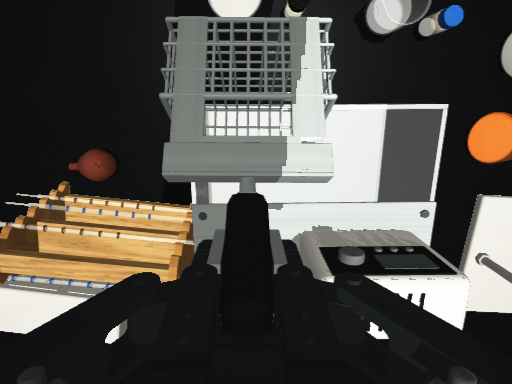

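>>> {"method": "send_rows", "body": {"commands": [[[-0.013,0,0.023],0],[[-0.013,0,0.023],0],[[-0.013,0,0.023],0],[[-0.013,0,0.023],0],[[-0.013,0,0.023],0]]}}

```text
time_s: 8.57
tool_pos: [0.6739, -0.0046, 0.2191]
ee_rot: [-0.07, 0.998, -0.0, 0.0]
ft_force: [0.3, -0.4, -1.9]
opening: 0.0169
gripper_force: 117.8
```

>>> {"method": "send_rows", "body": {"commands": [[[0.001,0,0.009],0],[[0.001,0,0.009],0],[[0.001,0,0.009],0],[[0.001,0,0.008],0],[[0,0,0],0]]}}

```text
time_s: 9.2
tool_pos: [0.6688, -0.0054, 0.1851]
ee_rot: [-0.07, 0.998, -0.0, -0.0]
ft_force: [-0.9, -1.2, -2.2]
opening: 0.0161
gripper_force: 117.7
```

```bash
python3 - <<'E'
from h import *
f,B,s=basket();save(f,"w4");print(s["tool_pos"],s["ft_force"],s["opening"])
m=(abs(B[...,1])>.02)&(abs(B[...,1])<.04)&(B[...,2]>-.08)&(B[...,0]<-.052)&(B[...,0]>-.1); q=B[m].astype(np.float32)
v=cv2.fitLine(q[:,[0,2]],cv2.DIST_HUBER,0,.01,.01).ravel();print("theta",np.degrees(np.arctan2(abs(v[0]),abs(v[1]))),v*[1,1,1000,1000],len(q))
W=cloud(f);T=((W[...,:2]-O)@np.stack([ex,ey],1)); z=W[...,2]
k=(abs(z-.15)<.005)&(abs(T[...,0])<.012)&(abs(T[...,1])<.13);print("rim",k.sum(),np.median(T[k],0))
E
```

```text
[ 0.66879025 -0.00539618  0.18506561] [-0.8529417  -1.20354361 -2.17555126] 0.016097437491504066
theta 60.395786 [  0.86945862   0.49400577 -75.56141913 -45.03858089] 5413
rim 54 [ 0.01099906 -0.12340229]
```

View pics/w4.png

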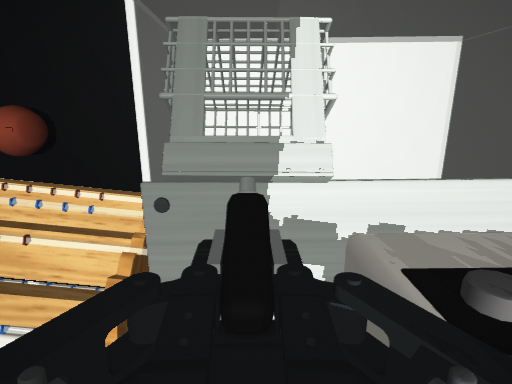

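>>> {"method": "send_rows", "body": {"commands": [[[0.007,0,-0.001],0],[[0.009,0,-0.003],0],[[0.008,0,-0.004],0],[[0.01,0,-0.001],0],[[0.01,0,0],0]], "squeeze": 40}}

```text
time_s: 9.88
tool_pos: [0.6302, -0.0107, 0.1979]
ee_rot: [-0.071, 0.997, 0.0, 0.006]
ft_force: [8.7, 1.7, 2.4]
opening: 0.0166
gripper_force: 122.3
```

```bash
cat >> h.py <<'E'
def tilt(nm):
    f,B,s=basket();save(f,nm);print(s["time_s"],s["tool_pos"],s["ft_force"].round(2),s["gripper_force"])
    d=s["tool_pos"][:2]-[.536,.043];print("TCP_b",(d@ex).round(4),(d@ey).round(4),s["tool_pos"][2].round(4))
    m=(abs(B[...,1])>.02)&(abs(B[...,1])<.04)&(B[...,2]>-.16)&(B[...,0]<.03)&(B[...,0]>-.15)&(B[...,2]<-.005); q=B[m]
    i=np.argsort(-q[:,2]);q=q[i][::max(1,len(q)//45)];print((q[:,[0,2]]*1000).astype(int).tolist())
E
python3 -c "
from h import *
tilt('w5')"
```

```text
9.875 [ 0.63022759 -0.01074854  0.19793199] [8.74 1.71 2.43] 122.33887910842896
TCP_b 0.0857 -0.0665 0.1979
[[-20, -15], [-19, -17], [-19, -18], [-23, -19], [-22, -20], [-23, -21], [-13, -22], [-13, -22], [-25, -23], [-10, -24], [-28, -25], [-28, -27], [-30, -28], [16, -41], [15, -42], [25, -42], [25, -43], [-29, -44], [-33, -45], [-34, -46], [-82, -47], [-33, -48], [-35, -48], [-34, -49], [-38, -51], [-39, -53], [-41, -56], [-42, -58], [-45, -60], [-49, -62], [-49, -64], [-52, -67], [-55, -69], [-82, -72], [-58, -74], [-61, -77], [-63, -80], [-67, -82], [-68, -85], [-69, -88], [-75, -91], [-79, -94], [-80, -97], [-57, -119], [-28, -144], [-14, -159]]
```

>>> {"method": "send_rows", "body": {"commands": [[[0.011,0,-0.002],0],[[0.011,0,-0.002],0],[[0.012,0,-0.002],0],[[0.012,0,-0.002],0],[[0.012,0,-0.001],0]], "gripper": 0, "squeeze": 40}}

```text
time_s: 10.55
tool_pos: [0.5714, -0.0191, 0.2059]
ee_rot: [-0.071, 0.997, 0.0, 0.004]
ft_force: [8.1, 1.8, 0.7]
opening: 0.0167
gripper_force: 124.3
```

```bash
python3 -c "
from h import *
tilt('w6')"
```

```text
10.55 [ 0.57135297 -0.01907697  0.20594289] [8.08 1.81 0.66] 124.29852962493896
TCP_b 0.0262 -0.0664 0.2059
[[1, -18], [3, -20], [6, -21], [5, -21], [2, -21], [7, -22], [10, -22], [1, -23], [11, -23], [0, -24], [0, -25], [0, -26], [0, -28], [-1, -29], [-1, -31], [-2, -32], [-2, -34], [-3, -37], [0, -54], [-23, -55], [-25, -55], [-26, -56], [-26, -56], [-21, -57], [0, -59], [-27, -61], [-3, -63], [-3, -65], [-4, -68], [-4, -70], [-5, -71], [-5, -73], [-7, -76], [-7, -78], [-9, -80], [-27, -83], [-9, -85], [-11, -88], [-12, -91], [-12, -93], [-27, -102], [-27, -115], [-27, -126], [19, -132], [-27, -136], [-27, -154]]
```

>>> {"method": "send_rows", "body": {"commands": [[[0.01,0,0],0],[[0.01,0,0],0],[[0.009,0,0],0],[[0.008,0,0],0],[[0,0,0],0]]}}

```text
time_s: 11.22
tool_pos: [0.5324, -0.0245, 0.2043]
ee_rot: [-0.07, 0.998, -0.0, 0.001]
ft_force: [3.5, 0.5, -0.2]
opening: 0.0164
gripper_force: 123.4
```

```bash
python3 -c "
from h import *
tilt('w7')"
```

```text
11.225 [ 0.53238453 -0.02452222  0.20425778] [ 3.5   0.54 -0.15] 123.35455656051636
TCP_b -0.0131 -0.0663 0.2043
[[14, -16], [14, -18], [14, -18], [20, -18], [22, -18], [14, -19], [24, -19], [14, -21], [14, -23], [13, -26], [13, -29], [14, -31], [12, -34], [13, -53], [13, -53], [12, -54], [14, -54], [16, -55], [11, -56], [12, -57], [21, -59], [12, -60], [11, -61], [12, -62], [12, -64], [13, -66], [13, -69], [12, -72], [12, -75], [12, -78], [12, -82], [12, -85], [12, -89], [13, -93], [12, -97], [12, -101], [12, -105], [12, -110], [12, -115], [12, -120], [12, -125], [13, -131], [12, -137], [11, -143], [12, -151], [11, -158]]
```

>>> {"method": "send_rows", "body": {"commands": [[[0.003,0,0],0],[[0.003,0,0],0],[[0.002,0,0],0],[[0,0,0],0],[[0,0,0],0]]}}

```text
time_s: 11.9
tool_pos: [0.5254, -0.0256, 0.2036]
ee_rot: [-0.071, 0.998, 0.0, 0.001]
ft_force: [6.3, 0.7, -3.9]
opening: 0.0164
gripper_force: 122.7
```

```bash
python3 -c "
from h import *
tilt('w8')"
```

```text
11.9 [ 0.52539131 -0.02559189  0.2036217 ] [ 6.34  0.68 -3.88] 122.74843454360962
TCP_b -0.0202 -0.0664 0.2036
[[17, -15], [18, -17], [17, -17], [18, -17], [20, -18], [25, -18], [16, -19], [17, -21], [16, -24], [16, -27], [16, -29], [16, -32], [20, -52], [19, -53], [22, -53], [19, -54], [26, -56], [19, -58], [19, -60], [19, -63], [20, -65], [18, -68], [19, -71], [19, -73], [19, -76], [19, -78], [19, -81], [19, -83], [19, -86], [19, -89], [18, -93], [19, -95], [19, -99], [19, -102], [19, -106], [19, -110], [19, -113], [18, -117], [19, -122], [19, -126], [19, -131], [20, -135], [19, -141], [19, -146], [19, -152], [19, -157]]
```

>>> {"method": "send_rows", "body": {"commands": [[[0.002,0,0],0],[[0.002,0,0],0],[[0,0,0],0],[[0,0,0],0],[[0,0,0],0]]}}

```text
time_s: 12.58
tool_pos: [0.522, -0.0261, 0.2036]
ee_rot: [-0.071, 0.998, 0.0, 0.002]
ft_force: [9.6, 0.6, -5.6]
opening: 0.0163
gripper_force: 122.3
```

```bash
python3 -c "
from h import *
tilt('w9')"
```

```text
12.575 [ 0.52197762 -0.02611205  0.2036046 ] [ 9.58  0.62 -5.58] 122.31163501739502
TCP_b -0.0236 -0.0664 0.2036
[[25, -15], [16, -16], [20, -17], [19, -17], [22, -17], [23, -18], [17, -20], [17, -22], [17, -25], [17, -27], [17, -30], [17, -32], [24, -53], [23, -54], [23, -57], [23, -60], [23, -62], [23, -64], [23, -67], [23, -69], [23, -72], [23, -75], [22, -77], [23, -80], [23, -82], [23, -85], [22, -87], [22, -90], [22, -93], [22, -95], [22, -99], [23, -102], [23, -105], [22, -108], [22, -111], [22, -115], [21, -118], [22, -122], [22, -126], [23, -130], [23, -134], [22, -139], [22, -143], [23, -148], [22, -154], [22, -159]]
```

>>> {"method": "send_rows", "body": {"commands": [[[-0.001,0,0.007],0],[[0,0,0.007],0],[[0,0,0.007],0],[[0,0,0.006],0],[[0,0,0],0]]}}

```text
time_s: 13.25
tool_pos: [0.5222, -0.0259, 0.1762]
ee_rot: [-0.071, 0.998, 0.0, 0.001]
ft_force: [8.0, -0.4, -5.6]
opening: 0.0162
gripper_force: 122.6
```

```bash
python3 -c "
from h import *
tilt('w10')"
```

```text
13.25 [ 0.52215665 -0.02592458  0.17615095] [ 8.02 -0.35 -5.62] 122.58758783340454
TCP_b -0.0234 -0.0663 0.1762
[[23, -15], [26, -16], [22, -17], [19, -17], [18, -18], [17, -19], [16, -21], [17, -24], [17, -27], [17, -29], [17, -32], [23, -48], [23, -52], [22, -57], [23, -60], [22, -62], [23, -65], [23, -68], [23, -71], [22, -74], [23, -77], [22, -80], [22, -82], [22, -85], [23, -88], [22, -91], [22, -94], [22, -97], [22, -101], [23, -104], [22, -108], [23, -112], [22, -115], [22, -119], [22, -124], [23, -128], [22, -133], [22, -138], [22, -143], [23, -148], [22, -154], [-112, -158], [-91, -159], [-116, -159], [-123, -159], [-104, -159]]
```

>>> {"method": "send_rows", "body": {"commands": [[[-0.001,0,0.003],0],[[0,0,0.003],0],[[0,0,0.001],0],[[0,0,0],0],[[0,0,0],0]]}}

```text
time_s: 13.92
tool_pos: [0.5226, -0.0259, 0.1702]
ee_rot: [-0.07, 0.998, 0.0, 0.001]
ft_force: [3.8, 1.0, 5.7]
opening: 0.0162
gripper_force: 124.1
```

>>> {"method": "send_rows", "body": {"commands": [[[0,0,0],0],[[0,0,0],0],[[0,0,0],0],[[0,0,0],0],[[0,0,0],0]], "gripper": 100}}

```text
time_s: 14.55
tool_pos: [0.5215, -0.0261, 0.1692]
ee_rot: [-0.07, 0.998, -0.0, -0.0]
ft_force: [0.5, 0.7, -0.1]
opening: 0.0853
gripper_force: 0.0
```

```bash
python3 -c "
from h import *
tilt('w11')"
```

```text
14.55 [ 0.52152579 -0.02606925  0.16918494] [ 0.49  0.66 -0.09] 0.0
TCP_b -0.0241 -0.0663 0.1692
[[27, -14], [19, -15], [26, -16], [21, -16], [25, -16], [20, -16], [19, -16], [23, -16], [25, -17], [21, -18], [19, -20], [18, -23], [18, -25], [19, -28], [18, -31], [23, -44], [23, -48], [24, -51], [23, -56], [23, -60], [23, -64], [23, -69], [23, -74], [24, -79], [24, -85], [24, -91], [23, -98], [23, -105], [23, -114], [24, -122], [23, -131], [24, -142], [24, -152], [-132, -152], [-92, -153], [-90, -153], [-114, -153], [-136, -153], [-89, -153], [-122, -153], [-116, -154], [-146, -154], [-97, -154], [-108, -154], [-133, -155], [24, -158]]
```

View pics/w11.png

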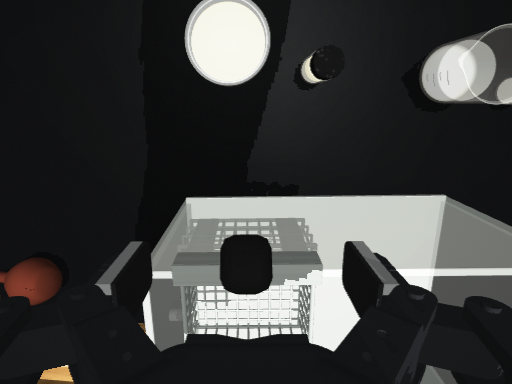

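```bash
python3 - <<'E'
from h import *
s=r.get_state();c=(*s["tool_pos"],98.1);print(c)
a=(c[0],c[1],c[2]+.116,98.1)
e=rows(lin(c,a,2)+lin(a,(.42,.345,.24,98.1),8),c)
E
```

```text
(np.float64(0.5215640024850873), np.float64(-0.02603135906901869), np.float64(0.16922911322232728), 98.1)
[[[0.0,0.0,-0.058],np.float64(-0.0)],[[0.0,0.0,-0.058],np.float64(-0.0)],[[0.006,0.048,0.006],np.float64(-0.0)],[[0.006,0.047,0.005],np.float64(-0.0)],[[0.006,0.048,0.006],np.float64(-0.0)]]
[[[0.006,0.048,0.006],np.float64(-0.0)],[[0.006,0.048,0.005],np.float64(-0.0)],[[0.006,0.047,0.006],np.float64(-0.0)],[[0.006,0.048,0.006],np.float64(-0.0)],[[0.006,0.048,0.005],np.float64(-0.0)]]
end [0.4202 0.3454 0.2402] 98.1
```

>>> {"method": "send_rows", "body": {"commands": [[[0,0,-0.058],0],[[0,0,-0.058],0],[[0.006,0.048,0.006],0],[[0.006,0.047,0.005],0],[[0.006,0.048,0.006],0]]}}

```text
time_s: 15.22
tool_pos: [0.4835, 0.1142, 0.2685]
ee_rot: [-0.07, 0.998, 0.0, 0.0]
ft_force: [0.1, 0.6, -0.3]
opening: 0.0855
gripper_force: 0.0
```

>>> {"method": "send_rows", "body": {"commands": [[[0.006,0.048,0.006],0],[[0.006,0.048,0.005],0],[[0.006,0.047,0.006],0],[[0.006,0.048,0.006],0],[[0.006,0.048,0.005],0]]}}

```text
time_s: 15.85
tool_pos: [0.42, 0.3469, 0.2402]
ee_rot: [-0.07, 0.998, -0.0, 0.0]
ft_force: [0.2, 0.1, -0.0]
opening: 0.085
gripper_force: 0.0
```

>>> {"method": "send_rows", "body": {"commands": [[[0,0,0],0],[[0,0,0],0],[[0,0,0],0],[[0,0,0],0],[[0,0,0],0]]}}

```text
time_s: 16.48
tool_pos: [0.4209, 0.3449, 0.2405]
ee_rot: [-0.07, 0.998, 0.0, 0.0]
ft_force: [-0.2, -0.5, -0.1]
opening: 0.0856
gripper_force: 0.0
```

```bash
python3 - <<'E'
from h import *
f=grab("wrist");save(f,"w12");s=r.get_state();print(s["tool_pos"])
W=cloud(f);h=cv2.cvtColor(f["pixels"],cv2.COLOR_RGB2HSV)
m=((h[...,0]<8)|(h[...,0]>172))&(h[...,1]>110)&(h[...,2]>60)
n,l,st,ce=cv2.connectedComponentsWithStats(m.astype(np.uint8))
for i in range(1,n):
    if st[i,4]>80: print(st[i],ce[i],np.nanmedian(W[l==i],0).round(4),ray(f,*ce[i],.113).round(4))
for z0,z1 in((.108,.118),(.085,.105),(.05,.08),(.01,.03)):
    k=(W[...,2]>z0)&(W[...,2]<z1)&(np.hypot(W[...,0]-.42,W[...,1]-.345)<.06);q=W[k]
    if len(q)>10: c,R_=cv2.minEnclosingCircle((q[:,:2]*1000).astype(np.float32));print(z0,len(q),np.round(c,1),round(R_,1),q.mean(0).round(4))
E
```

```text
[0.42089812 0.34500047 0.2404842 ]
[235 169  30  30 711] [249.37271449 183.88888889] [0.4212 0.3477 0.1142] [0.4215 0.3478 0.113 ]
[210 284  28  30 640] [223.54375 298.93125] [0.5379 0.3392 0.1141] [0.5384 0.3393 0.113 ]
0.108 722 [421.8 347.6] 13.5 [0.4215 0.3475 0.1142]
0.085 188 [421.8 347.5] 16.4 [0.4152 0.3461 0.1025]
0.05 691 [421.  347.5] 23.0 [0.41   0.3458 0.0626]
0.01 778 [420.8 347.7] 36.8 [0.4052 0.3449 0.0198]
```

View pics/w12.png

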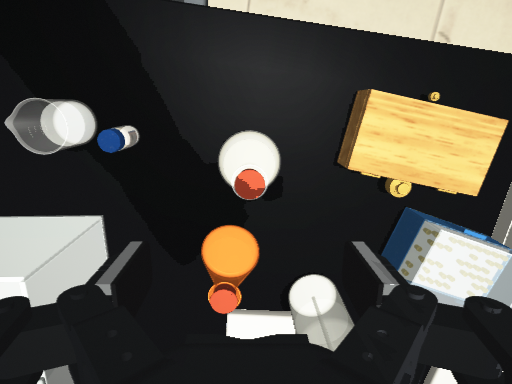

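>>> {"method": "send_rows", "body": {"commands": [[[-0.001,0.003,0.04],0],[[0,0,0.04],0],[[0,0,0.04],0],[[0,0,0.024],0],[[0,0,0],0]]}}

```text
time_s: 17.15
tool_pos: [0.4198, 0.3473, 0.0945]
ee_rot: [-0.07, 0.998, -0.001, -0.002]
ft_force: [-0.2, -0.3, 0.6]
opening: 0.0853
gripper_force: 0.0
```

>>> {"method": "send_rows", "body": {"commands": [[[0,0,0],0],[[0,0,0],0],[[0,0,0],0],[[0,0,0],0],[[0,0,0],0]], "gripper": 0, "squeeze": 40}}

```text
time_s: 17.77
tool_pos: [0.4221, 0.3489, 0.0977]
ee_rot: [-0.07, 0.998, 0.0, 0.001]
ft_force: [-0.1, -1.6, 4.7]
opening: 0.0319
gripper_force: 38.8
```

>>> {"method": "send_rows", "body": {"commands": [[[0,0,0],0],[[0,0,-0.003],0],[[0,0,-0.003],0],[[0,0,0],0],[[0,0,0],0]], "gripper": 60}}

```text
time_s: 18.4
tool_pos: [0.4211, 0.3486, 0.1023]
ee_rot: [-0.07, 0.998, 0.0, -0.0]
ft_force: [-0.2, -0.5, -0.1]
opening: 0.0513
gripper_force: 0.0
```

>>> {"method": "send_rows", "body": {"commands": [[[0,0,0],0],[[0,0,0],0],[[0,0,0],0],[[0,0,0],0],[[0,0,0],0]], "gripper": 0, "squeeze": 40}}

```text
time_s: 19.02
tool_pos: [0.4213, 0.3485, 0.1025]
ee_rot: [-0.07, 0.998, -0.0, 0.0]
ft_force: [0.1, -2.1, 4.4]
opening: 0.0295
gripper_force: 39.1
```

>>> {"method": "send_rows", "body": {"commands": [[[0,0,0],0],[[0,0,-0.004],0],[[0,0,0],0],[[0,0,0],0],[[0,0,0],0]], "gripper": 60}}

```text
time_s: 19.65
tool_pos: [0.4211, 0.3486, 0.1062]
ee_rot: [-0.07, 0.998, -0.0, -0.0]
ft_force: [-0.0, 0.7, -0.3]
opening: 0.0506
gripper_force: 0.0
```

>>> {"method": "send_rows", "body": {"commands": [[[0,0,0],0],[[0,0,0],0],[[0,0,0],0],[[0,0,0],0],[[0,0,0],0]], "gripper": 0, "squeeze": 40}}

```text
time_s: 20.27
tool_pos: [0.4213, 0.3486, 0.1065]
ee_rot: [-0.07, 0.998, -0.0, 0.0]
ft_force: [0.0, -1.4, 4.5]
opening: 0.0237
gripper_force: 39.3
```

>>> {"method": "send_rows", "body": {"commands": [[[0,0,-0.005],0],[[0,0,-0.01],0],[[0,0,-0.015],0],[[0,0,0],0],[[0,0,0],0]]}}

```text
time_s: 20.9
tool_pos: [0.4212, 0.3487, 0.1365]
ee_rot: [-0.07, 0.998, 0.0, 0.0]
ft_force: [-0.2, -1.2, -2.4]
opening: 0.0236
gripper_force: 39.4
```

```bash
python3 - <<'E'
from h import *
s=r.get_state();print(s["tool_pos"],s["ft_force"],s["opening"],s["gripper_force"])
f=grab("scene");W=cloud(f);g=grab("wrist");V=cloud(g)
o=np.hstack([cv2.resize(f["pixels"][200:320,60:180,::-1],(400,400)),cv2.copyMakeBorder(cv2.resize(g["pixels"][:,:,::-1],(400,300)),0,100,0,0,cv2.BORDER_CONSTANT)]);cv2.imwrite("pics/lift.png",o)
for U in(W,V):
    k=np.hypot(U[...,0]-.42,U[...,1]-.348)<.045
    for z0,z1 in((.032,.045),(.05,.065),(.08,.095),(.11,.13)):
        q=U[k&(U[...,2]>z0)&(U[...,2]<z1)]
        if len(q)>20:c,R_=cv2.minEnclosingCircle((q[:,:2]*1000).astype(np.float32));print(z0,len(q),np.round(c,1),round(R_,1),q[:,1].min().round(4),q[:,1].max().round(4))
E
```

```text
[0.42122351 0.34866791 0.13647241] [-0.19212747 -1.20084501 -2.43325791] 0.02358541041803773 39.36360513420368
0.032 208 [416.4 348.8] 36.7 0.3121 0.3855
0.05 293 [417.1 348.2] 33.0 0.3157 0.3812
0.08 201 [416.  349.8] 22.1 0.3277 0.3716
0.11 130 [418.6 349.6] 13.1 0.3366 0.3623
0.032 633 [421.  347.9] 37.6 0.3107 0.3851
0.05 1276 [420.3 347.8] 33.3 0.3149 0.3809
0.08 1210 [420.5 348.2] 22.7 0.3255 0.3709
0.11 404 [418.6 348.2] 12.4 0.3358 0.3601
```

View pics/lift.png

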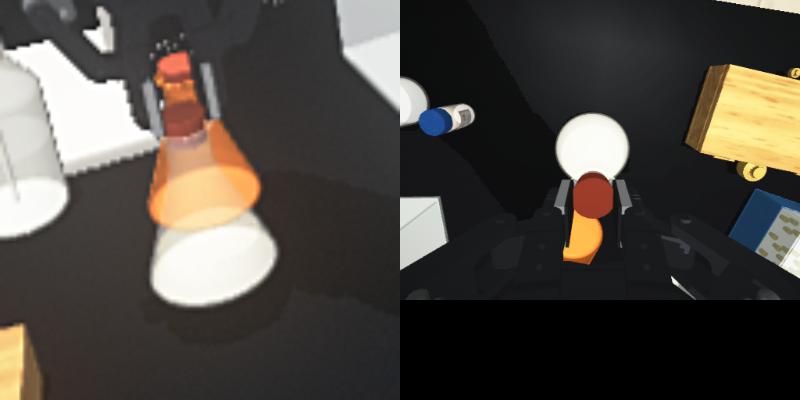

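```bash
python3 - <<'E'
from h import *
s=r.get_state();c=(*s["tool_pos"],98.1)
a=(c[0],c[1],c[2]+.06,98.1);b=(.4655,.258,.286,98.1);t=(.5985,-.0148,.286,98.1)
e=rows(lin(c,a,2)+lin(a,b,3)+lin(b,t,10),c)
E
```

```text
[[[0.0,0.0,-0.03],np.float64(-0.0)],[[0.0,0.0,-0.03],np.float64(-0.0)],[[-0.01,-0.032,-0.03],np.float64(-0.0)],[[-0.011,-0.032,-0.03],np.float64(-0.0)],[[-0.01,-0.032,-0.03],np.float64(-0.0)]]
[[[-0.01,-0.029,-0.0],np.float64(-0.0)],[[-0.009,-0.029,-0.0],np.float64(-0.0)],[[-0.009,-0.028,-0.0],np.float64(-0.0)],[[-0.01,-0.029,-0.0],np.float64(-0.0)],[[-0.009,-0.029,-0.0],np.float64(-0.0)]]
[[[-0.009,-0.029,-0.0],np.float64(-0.0)],[[-0.01,-0.029,-0.0],np.float64(-0.0)],[[-0.009,-0.029,-0.0],np.float64(-0.0)],[[-0.009,-0.029,-0.0],np.float64(-0.0)],[[-0.01,-0.029,-0.0],np.float64(-0.0)]]
end [ 0.5989 -0.0152  0.2859] 98.1
```

>>> {"method": "send_rows", "body": {"commands": [[[0,0,-0.03],0],[[0,0,-0.03],0],[[-0.01,-0.032,-0.03],0],[[-0.011,-0.032,-0.03],0],[[-0.01,-0.032,-0.03],0]]}}

```text
time_s: 21.62
tool_pos: [0.4654, 0.2569, 0.2868]
ee_rot: [-0.071, 0.998, -0.0, -0.0]
ft_force: [0.7, 0.4, -2.0]
opening: 0.0234
gripper_force: 39.7
```

>>> {"method": "send_rows", "body": {"commands": [[[-0.01,-0.029,0],0],[[-0.009,-0.029,0],0],[[-0.009,-0.028,0],0],[[-0.01,-0.029,0],0],[[-0.009,-0.029,0],0]]}}

```text
time_s: 22.25
tool_pos: [0.5322, 0.1209, 0.2858]
ee_rot: [-0.07, 0.998, -0.0, -0.0]
ft_force: [-0.2, -0.1, -1.9]
opening: 0.0235
gripper_force: 39.7
```

>>> {"method": "send_rows", "body": {"commands": [[[-0.009,-0.029,0],0],[[-0.01,-0.029,0],0],[[-0.009,-0.029,0],0],[[-0.009,-0.029,0],0],[[-0.01,-0.029,0],0]]}}

```text
time_s: 22.88
tool_pos: [0.599, -0.016, 0.2857]
ee_rot: [-0.07, 0.998, 0.0, -0.001]
ft_force: [0.6, 0.3, -0.8]
opening: 0.0235
gripper_force: 39.7
```

>>> {"method": "send_rows", "body": {"commands": [[[0,0,0],0],[[0,0,0],0],[[0,0,0],0],[[0,0,0],0],[[0,0,0],0]]}}

```text
time_s: 23.5
tool_pos: [0.5988, -0.0146, 0.2865]
ee_rot: [-0.071, 0.997, 0.0, 0.0]
ft_force: [0.4, -0.2, -1.6]
opening: 0.0239
gripper_force: 39.8
```

```bash
cat >> h.py <<'E'
def check():
    s=r.get_state();print(s["tool_pos"],s["ft_force"].round(2),s["opening"])
    f=grab("wrist");save(f,"c%d"%(s["time_s"]*100));V=cloud(f)
    D=V[...,:2]-[.5377,.0432];X=D@ex;Y=D@ey;Z=V[...,2];zt=s["tool_pos"][2]
    def rep(n,k,):
        if k.sum()>20:
            q=np.stack([X[k],Y[k]],1)*1000;c,R_=cv2.minEnclosingCircle(q.astype(np.float32));print(n,k.sum(),"circ",np.round(c,1),round(R_,1),"p1/99",np.percentile(q,[1,99],axis=0).round(1).tolist(),"z",np.median(Z[k]).round(4))
    d=s["tool_pos"][:2]-[.5377,.0432];print("TCP_b",d@ex,d@ey)
    near=np.hypot(X-d@ex,Y-d@ey)<.045
    for a,b in((-.104,-.094),(-.09,-.07),(-.05,-.03),(-.02,.012)): rep("flask",near&(Z>zt+a)&(Z<zt+b))
    rep("lip",(abs(Z-.1525)<.005)&(X>-.012)&(X<.012)&(Y<-.01)&(Y>-.112))
    rep("plate",(abs(Z-.155)<.004)&(X>.085)&(X<.15)&(Y<-.0)&(Y>-.125))
    rep("rim",(abs(Z-.15)<.004)&(abs(X)<.012)&(Y>-.01)&(Y<.12))
E
python3 -c "
from h import *
check()"
```

```text
[ 0.59882013 -0.01456974  0.2864528 ] [ 0.39 -0.17 -1.57] 0.023850447703377412
TCP_b 0.05236339474192927 -0.06580998117864867
flask 398 circ [ 52.  -66.3] 37.4 p1/99 [[15.0, -103.1], [69.3, -29.2]] z 0.1903
flask 1692 circ [ 51.6 -66.3] 34.6 p1/99 [[18.3, -99.5], [66.0, -33.1]] z 0.2065
flask 1510 circ [ 52.1 -65.9] 20.7 p1/99 [[32.3, -85.3], [57.5, -46.4]] z 0.2458
flask 3529 circ [ 45.7 -65.5] 25.1 p1/99 [[37.1, -86.5], [64.8, -44.5]] z 0.294
lip 1550 circ [  1.1 -61.1] 50.8 p1/99 [[-6.4, -109.5], [6.0, -12.3]] z 0.1525
plate 1164 circ [110.1 -62.1] 64.2 p1/99 [[97.3, -124.6], [149.7, -0.3]] z 0.1552
rim 941 circ [-1. 55.] 64.9 p1/99 [[-3.8, -8.7], [2.0, 118.5]] z 0.15
```

>>> {"method": "send_rows", "body": {"commands": [[[0,0,0.02],0],[[0,0,0.025],0],[[0,0,0.025],0],[[0,0,0.025],0],[[0,0,0.015],0]]}}

```text
time_s: 24.18
tool_pos: [0.5983, -0.0149, 0.175]
ee_rot: [-0.07, 0.998, 0.0, -0.001]
ft_force: [0.0, 0.3, -1.9]
opening: 0.0233
gripper_force: 39.8
```

>>> {"method": "send_rows", "body": {"commands": [[[0,0,0.004],0],[[0,0,0.004],0],[[0,0,0.004],0],[[0,0,0.002],0],[[0,0,0],0]]}}

```text
time_s: 24.8
tool_pos: [0.599, -0.0151, 0.1624]
ee_rot: [-0.07, 0.998, -0.0, 0.0]
ft_force: [0.0, -0.6, -1.6]
opening: 0.0237
gripper_force: 39.8
```

```bash
python3 -c "
from h import *
check()"
```

```text
[ 0.5990045  -0.01509436  0.16243691] [ 0.   -0.64 -1.62] 0.023680209545628446
TCP_b 0.05247195448555119 -0.0663553465636105
flask 278 circ [ 51.9 -67. ] 37.4 p1/99 [[17.9, -103.8], [70.0, -29.9]] z 0.0663
flask 1715 circ [ 51.2 -66.8] 34.6 p1/99 [[18.3, -100.0], [66.1, -33.6]] z 0.0825
flask 1506 circ [ 52.  -66.5] 20.8 p1/99 [[32.5, -85.9], [58.0, -46.9]] z 0.1219
flask 3534 circ [ 65.7 -66.2] 31.9 p1/99 [[37.2, -87.1], [65.1, -45.1]] z 0.17
lip 4861 circ [  0.5 -61. ] 51.0 p1/99 [[-6.9, -109.8], [6.1, -12.2]] z 0.1526
plate 1778 circ [128.  -63.4] 61.6 p1/99 [[97.4, -86.9], [128.7, -3.8]] z 0.1552
rim 1631 circ [-0.3 25.9] 35.9 p1/99 [[-3.3, -9.1], [1.9, 60.0]] z 0.1501
```

Lower the last millimetres until the weight comes off.

>>> {"method": "send_rows", "body": {"commands": [[[0,0,0.001],0],[[0,0,0.001],0],[[0,0,0.001],0],[[0,0,0.001],0],[[0,0,0],0]]}}

```text
time_s: 25.48
tool_pos: [0.599, -0.0151, 0.1583]
ee_rot: [-0.07, 0.998, 0.0, 0.0]
ft_force: [0.9, 0.0, -1.7]
opening: 0.0239
gripper_force: 39.8
```

>>> {"method": "send_rows", "body": {"commands": [[[0,0,0.001],0],[[0,0,0.001],0],[[0,0,0],0],[[0,0,0],0],[[0,0,0],0]]}}

```text
time_s: 26.1
tool_pos: [0.6003, -0.0152, 0.1578]
ee_rot: [-0.07, 0.998, -0.0, 0.002]
ft_force: [0.2, -0.2, 5.7]
opening: 0.0237
gripper_force: 40.4
```

>>> {"method": "send_rows", "body": {"commands": [[[0,0,0],0],[[0,0,0],0],[[0,0,0],0],[[0,0,0],0],[[0,0,0],0]], "gripper": 60}}

```text
time_s: 26.72
tool_pos: [0.5989, -0.0151, 0.1562]
ee_rot: [-0.07, 0.998, 0.0, -0.0]
ft_force: [-1.0, 0.1, -0.0]
opening: 0.0511
gripper_force: 0.0
```

>>> {"method": "send_rows", "body": {"commands": [[[0,0,-0.01],0],[[0,0,-0.025],0],[[0,0,-0.035],0],[[0,0,-0.035],0],[[0,0,-0.01],0]]}}

```text
time_s: 27.35
tool_pos: [0.6003, -0.0151, 0.2745]
ee_rot: [-0.07, 0.998, -0.0, 0.002]
ft_force: [0.1, 0.0, -1.0]
opening: 0.0514
gripper_force: 0.0
```

```bash
python3 - <<'E'
from h import *
s=r.get_state();print(s["tool_pos"],s["ft_force"].round(2))
f=grab("wrist");V=cloud(f);D=V[...,:2]-[.5377,.0432];X=D@ex;Y=D@ey;Z=V[...,2]
near=np.hypot(X-.052,Y+.0663)<.045
for a,b in((.062,.072),(.08,.1),(.13,.145),(.16,.172)):
    k=near&(Z>a)&(Z<b);q=(np.stack([X[k],Y[k]],1)*1000).astype(np.float32);print(a,k.sum(),[np.round(x,1) for x in cv2.minEnclosingCircle(q)])
k=(abs(Z-.1525)<.005)&(abs(X)<.013)&(Y<-.03)&(Y>-.1);print("lip",k.sum(),np.median(Z[k]),np.percentile(X[k],[1,99]))
q=V[k];A=np.c_[X[k],Y[k],np.ones(k.sum())];print("slope",np.linalg.lstsq(A,Z[k],rcond=None)[0])
k=near&(Z>.16)&(Z<.175);print("top z",np.median(Z[k]))
E
```

```text
[ 0.60030293 -0.01512591  0.274535  ] [ 0.06  0.03 -0.98]
0.062 442 [array([ 51.7, -66.9]), np.float64(36.7)]
0.08 804 [array([ 52.6, -67. ]), np.float64(30.3)]
0.13 64 [array([ 47.9, -66.8]), np.float64(11.0)]
0.16 798 [array([ 56.2, -67.2]), np.float64(13.5)]
lip 1290 0.15250781502291252 [-0.00474791  0.008621  ]
slope [-0.00176843 -0.00263626  0.15232776]
top z 0.165495733782496
```

>>> {"method": "send_rows", "body": {"commands": [[[0,0,0],0],[[0,0,0],0],[[0,0,0],0],[[0,0,0],0],[[0,0,0],0]]}}

```text
time_s: 28.02
tool_pos: [0.5989, -0.0151, 0.271]
ee_rot: [-0.07, 0.998, -0.0, -0.0]
ft_force: [-0.0, -0.5, 0.2]
opening: 0.0511
gripper_force: 0.0
```

```bash
python3 - <<'E'
from h import *
for n in("wrist","top"):
    f=grab(n);V=cloud(f);D=V[...,:2]-[.5377,.0432];X=D@ex;Y=D@ey;Z=V[...,2]
    print(n,r.get_state()["tool_pos"])
    near=np.hypot(X-.052,Y+.0663)<.045
    for a,b in((.056,.062),(.062,.072),(.08,.1),(.16,.172)):
        k=near&(Z>a)&(Z<b);q=(np.stack([X[k],Y[k]],1)*1000).astype(np.float32)
        if len(q)>9:print(a,k.sum(),[np.round(x,1) for x in cv2.minEnclosingCircle(q)])
    k=near&(Z>.16)&(Z<.175)
    if k.sum()>20:print("top slope",np.linalg.lstsq(np.c_[X[k],Y[k],np.ones(k.sum())],Z[k],rcond=None)[0],np.median(Z[k]))
    k=(abs(Z-.1525)<.005)&(abs(X)<.013)&(Y<-.03)&(Y>-.1);print("lip",k.sum(),np.median(Z[k]),np.percentile(X[k],[1,99]))
E
```

```text
wrist [ 0.59885882 -0.01504426  0.27116863]
0.056 86 [array([ 52.3, -67. ]), np.float64(37.4)]
0.062 446 [array([ 51.8, -66.8]), np.float64(36.7)]
0.08 812 [array([ 52.6, -66.9]), np.float64(30.5)]
0.16 823 [array([ 56.3, -67.2]), np.float64(13.4)]
top slope [-0.03230127  0.01092593  0.16800306] 0.16544585053746244
lip 1293 0.15257878922544077 [-0.00466714  0.00865554]
top [ 0.59892219 -0.01506448  0.27124512]
  return _methods._mean(a, axis=axis, dtype=dtype,
  ret = ret.dtype.type(ret / rcount)
Traceback (most recent call last):
IndexError: index -1 is out of bounds for axis 0 with size 0
```

```bash
python3 -c "
from h import *
print(r.sign_off())"
```

```text
the job is handed in; nothing more can be done
None
```

The basket hangs lip-home on the bath's front wall. The stoppered flask stands in it about 2–2.5° off vertical, within the 5° limit. I handed the job in at about 28 s of the 61 s; the sign-off returned no verdict, so this rests on my own camera measurements.

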